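Tip washed bolts into the draining hopper and hold its sprung flap open

ROBOT

A 6-joint arm with a two-finger parallel gripper is mounted at the origin on the work surface. World frame = base frame: x ahead of the robot, y to its left, z up, the work surface at z = 0. Lengths are in m, angles in rad, forces in N, time in s.
With the tool pointing down it reaches from about 0.35 to 0.775 m from the base axis. Payload 7.3 kg.
Tool frame: the origin (TCP) lies midway between the tips of the shut fingers; the grasp point (between the pads) lies 19 mm behind it (tcp_to_grasp is the distance from the TCP to the grasp point, in m); z points along the fingers, y is the line along which they close (so a half turn about z gives the same grasp; the last joint's range is limited). The gripper opens to 92 mm and grips with 3 to 60 N. Pads are 19 mm wide; open, the fingers measure 130 mm over their backs; the gripper's body (75 mm by 190 mm) begins 47 mm behind the grasp point.
Start: joints at [1.125, 0.342, 1.524, -0, 1.275, -0.146], TCP at [0.155, 0.502, 0.227] pointing down, gripper open.
Joint ranges: [-2.53, 2.53], [-0.77, 2.02], [0.04, 2.7], [-1, 4.14], [0.28, 2.66], [-3.11, 3.11]. Speed limits (rad/s): [2.57, 2.57, 3.14, 3.14, 3.14, 3.14].

INTERFACE

Orientations are given as [roll, pitch, yaw] about the fixed x, y, z axes, in that order (R = Rz(yaw) Ry(pitch) Rx(roll)).
In Python, from cell import observe, read_camera, calibration, hand_in, tcp_to_grasp gives the robot as it stands.
- The arm moves only by the tool send_rows, never from a script. Its argument "targets" is a list of rows, each a list of 5 numbers: the opening, from 0 (shut) to 1 (fully open), then the shift along the world's x, y, z in m, then the turn about the world's z in rad. A call has 1 to 5 rows; each row shifts and turns the commanded pose from where the row before left it; what a row does not reach is not made up. A row lasts 1/10 s, in which the tool goes at most 50 mm and 8.59 degrees, less where a joint would pass 70% of its speed; a pose out of reach is approached as far as the arm can. A call is refused whole if a number of a shift passes 0.05 or a number of a turn 0.15, either way. A call with a gripper value outside its range is refused whole. The fingers move at their own pace and stop on an object; "grip_force" is the grip in N (left out, the last holds). Time passes only in rows, so rows that do not move let the fingers close. It gives the time, the measured TCP pose, the force, the opening and the grip force at its end, in the units of the state.
- observe(): the state, without advancing time (a new reading comes with each control period).
- read_camera(name): name is "scene" or "top" or "wrist"; returns (picture, depth): 384x512x3 uint8, red, green, blue; 384x512 float32, m along the optical axis (not along the pixel's ray), 0 where there is no reading.
- calibration(name): a dict with "intrinsics" (3x3 intrinsics, pixels), "world_to_cam" (4x4, takes a point from world to camera coordinates); the wrist camera has in their place "hand_eye" (4x4, takes a point from camera to tool coordinates, whose origin is the TCP and whose axes are the flange's). Camera axes: x right, y up, looking along -z (the intrinsics and any distortion apply to the point x, -y, -z); pixel columns grow to the right and rows downward; lengths in m; the calibration is good to about 2 mm. The wrist camera is an equidistant fisheye: a pixel r from the principal point sees the ray r / f radians off the axis. A picture is of the moment at which its call begins: read the wrist's pose just before it. calibration takes no time and is no camera call.
- hand_in(): hands the job in; it is judged then, once.
The state is a dict: "time": time; "qpos": joint angles; "qvel": joint speeds; "joint_efforts": joint torques, N m; "tool_pos": TCP position; "tool_rot": TCP orientation; "contact_force": force on the tool from outside, world axes, zero at the start; "torque": the same for the moment, N m; "opening": finger opening in m; "grip_force": force on a finger pad.
Only numpy, scipy, OpenCV 4.12 (cv2) and the standard library are available. Lean on these libraries where they do the work, as an engineer would, in place of code of your own. Each camera call takes 0.05 s, during which the arm holds its last target. There are 200 camera calls.

TASK

Pick the carrier up by its wooden grip, tip the five washed bolts out of its open end into the top of the draining hopper, and set the empty carrier back down upright on the bench. Then take the pull bar of the sprung flap at the hopper's mouth and swing the flap 45 degrees open from shut, so that all the bolts run out into the stock bin below it. Finish there, still holding the bar with the flap steady at 45 degrees so that I can brush out the hopper: do not let go, and leave the bin and the other things on the bench where they are.

Things in the scene. Friction and masses are not known exactly. Their poses are not given: they have to be found in the camera images.
- tray: sheet-steel carrier holding the bolts, 125 mm wide (its x), 154 mm long (its y), side and back walls 48 mm high, 3 mm thick; its +y end is open. Origin on the underside at the middle; z up. About 0.32 kg empty. Level, it keeps the bolts; tipped 45 to 60 degrees towards +y they slide out
- tray_grip (a point): middle of the carrier's straight wooden grip, at (0, -8, 108) mm in its frame. The grip runs along the carrier's x above it: 14 mm thick in y, 20 mm high, 122 mm clear between the two 3 mm steel straps that carry it
- tray_lip (a point): middle of the carrier's pouring edge, at (0, 76, 11) mm in its frame: the last 36 mm of the floor slope up to it at 13 degrees
- bolt0: stubby hexagon bolt, dark steel, one of five alike: head 30 mm across flats and 13 mm thick, shank 20 mm thick, 42 mm long overall, about 0.1 kg. Origin inside, at mid-length. Slides easily on the steel of the carrier and of the hopper
- bolt1: stubby hexagon bolt, dark steel, one of five alike: head 30 mm across flats and 13 mm thick, shank 20 mm thick, 42 mm long overall, about 0.1 kg. Origin inside, at mid-length. Slides easily on the steel of the carrier and of the hopper
- bolt2: stubby hexagon bolt, dark steel, one of five alike: head 30 mm across flats and 13 mm thick, shank 20 mm thick, 42 mm long overall, about 0.1 kg. Origin inside, at mid-length. Slides easily on the steel of the carrier and of the hopper
- bolt3: stubby hexagon bolt, dark steel, one of five alike: head 30 mm across flats and 13 mm thick, shank 20 mm thick, 42 mm long overall, about 0.1 kg. Origin inside, at mid-length. Slides easily on the steel of the carrier and of the hopper
- bolt4: stubby hexagon bolt, dark steel, one of five alike: head 30 mm across flats and 13 mm thick, shank 20 mm thick, 42 mm long overall, about 0.1 kg. Origin inside, at mid-length. Slides easily on the steel of the carrier and of the hopper
- hopper: draining hopper of sheet metal on four legs (reaching x = +-94 mm), fixed. Trough 150 mm wide inside (its x); perforated floor slopes down at 33 degrees to its own +y, from z = 190 mm at the back wall (y = -110 mm) to z = 80 mm at the mouth (y = +60 mm). Walls 4 mm thick. Origin on the bench under the trough; z up
- hopper_inlet (a point): middle of the hopper's open top, at (0, -50, 215) mm in its frame. The top is open from y = -110 to -15 mm, rim at z = 215 mm (219 with the rolled edge); in front of that a plate slopes down to the flap's hinge
- flap_hinge (a point): middle of the flap's hinge line, at (0, 22, 169) mm in the hopper's frame; the line runs along the hopper's x
- flap (a joint): angle of the hopper's flap, rad: 0 shut, 0.785 is 45 degrees open, stop at 1.25. Steel plate 156 mm wide, 100 mm long, hanging from the hinge over the mouth; shut, it leans 25 degrees from vertical, lower edge outwards (hopper's +y). The lower edge swings out and up. Spring and weight shut it: about 5 N at the bar when shut, 8 N at 45 degrees
- flap_bar: pull bar of the flap: round steel, 10 mm thick, along the hopper's x, 90 mm clear between its end posts, 37 mm clear of the flap's face. Origin at its middle, in the hopper's frame at (0, 94, 114) mm with the flap shut and (0, 111, 181) mm at 45 degrees open. Turns with the flap: y out of the flap's face, z up along it
- bin: open grey plastic stock bin, 180 (x) x 200 (y) mm, 62 mm high, walls 4 mm, loose on the bench below the hopper's mouth, its middle about 130 mm along the hopper's +y. Origin on the underside at the middle
- tape: grey roll of tape lying flat, 100 mm across, 25 mm high, hole 76 mm; not part of the job. Origin on its underside at its middle
- carton: cardboard box with a blue band, 90 x 160 x 65 mm high; not part of the job. Origin on its underside at its middle
- tin: white paint tin with a steel lid, 90 mm across, 107 mm high; not part of the job. Origin on its underside at its middle
- screwdriver: screwdriver lying on the bench, about 200 mm long; not part of the job
- wrench: open-ended steel wrench lying on the bench, about 220 mm long; not part of the job
- spray: spray can standing upright, 60 mm across, 190 mm high; not part of the job. Origin on its underside at its middle
- hammer: hammer lying on the bench, about 280 mm long; not part of the job

How it is judged:
On the way, in this order (a step that is already met when the one before it is completed fails the run):
1. all five bolts are in the hopper (x of bolt0 in the frame of hopper between -0.076 and 0.076 m and y of bolt0 in the frame of hopper between -0.111 and 0.075 m and z of bolt0 in the frame of hopper between 0.075 and 0.21 m and x of bolt1 in the frame of hopper between -0.076 and 0.076 m and y of bolt1 in the frame of hopper between -0.111 and 0.075 m and z of bolt1 in the frame of hopper between 0.075 and 0.21 m and x of bolt2 in the frame of hopper between -0.076 and 0.076 m and y of bolt2 in the frame of hopper between -0.111 and 0.075 m and z of bolt2 in the frame of hopper between 0.075 and 0.21 m and x of bolt3 in the frame of hopper between -0.076 and 0.076 m and y of bolt3 in the frame of hopper between -0.111 and 0.075 m and z of bolt3 in the frame of hopper between 0.075 and 0.21 m and x of bolt4 in the frame of hopper between -0.076 and 0.076 m and y of bolt4 in the frame of hopper between -0.111 and 0.075 m and z of bolt4 in the frame of hopper between 0.075 and 0.21 m), for 0.2 s.
2. the carrier stands upright on the bench, let go (height (world z) of tray between -0.01 and 0.012 m and angle between tray's own z axis and vertical below 0.1 rad and contact force between the fingers and tray below 0.5 N and linear speed of tray below 0.03 m/s), for 0.2 s.
3. the flap is held open by its bar and all five bolts have run into the bin (value of joint flap above 0.4 rad and contact force between the fingers and flap_bar above 1 N and x of bolt0 in the frame of bin between -0.088 and 0.088 m and y of bolt0 in the frame of bin between -0.098 and 0.098 m and z of bolt0 in the frame of bin between 0 and 0.06 m and x of bolt1 in the frame of bin between -0.088 and 0.088 m and y of bolt1 in the frame of bin between -0.098 and 0.098 m and z of bolt1 in the frame of bin between 0 and 0.06 m and x of bolt2 in the frame of bin between -0.088 and 0.088 m and y of bolt2 in the frame of bin between -0.098 and 0.098 m and z of bolt2 in the frame of bin between 0 and 0.06 m and x of bolt3 in the frame of bin between -0.088 and 0.088 m and y of bolt3 in the frame of bin between -0.098 and 0.098 m and z of bolt3 in the frame of bin between 0 and 0.06 m and x of bolt4 in the frame of bin between -0.088 and 0.088 m and y of bolt4 in the frame of bin between -0.098 and 0.098 m and z of bolt4 in the frame of bin between 0 and 0.06 m), for 0.1 s.
At the end, for the whole second after the job is handed in: All five bolts in the bin; carrier upright on the bench (within 6 degrees), not touched by the fingers; fingers carry the flap's bar with over 3 N, flap still (under 0.05 rad/s) and 37 to 53 degrees open (0.645 to 0.925 rad), not propped by the carrier (x of bolt0 in the frame of bin between -0.088 and 0.088 m and y of bolt0 in the frame of bin between -0.098 and 0.098 m and z of bolt0 in the frame of bin between 0 and 0.06 m and x of bolt1 in the frame of bin between -0.088 and 0.088 m and y of bolt1 in the frame of bin between -0.098 and 0.098 m and z of bolt1 in the frame of bin between 0 and 0.06 m and x of bolt2 in the frame of bin between -0.088 and 0.088 m and y of bolt2 in the frame of bin between -0.098 and 0.098 m and z of bolt2 in the frame of bin between 0 and 0.06 m and x of bolt3 in the frame of bin between -0.088 and 0.088 m and y of bolt3 in the frame of bin between -0.098 and 0.098 m and z of bolt3 in the frame of bin between 0 and 0.06 m and x of bolt4 in the frame of bin between -0.088 and 0.088 m and y of bolt4 in the frame of bin between -0.098 and 0.098 m and z of bolt4 in the frame of bin between 0 and 0.06 m and height (world z) of tray between -0.01 and 0.012 m and angle between tray's own z axis and vertical below 0.1 rad and contact force between the fingers and tray below 0.5 N and value of joint flap between 0.645 and 0.925 rad and velocity of joint flap between -0.05 and 0.05 rad/s and contact force between the fingers and flap_bar above 3 N and contact force between tray and flap_bar below 0.2 N); the arm keeps its last pose, push and grip.
It fails at once if the stock bin was shifted (more than 30 mm) (distance of bin from where it was at the start of the episode above 0.03 m).
It fails at once if another thing on the bench was knocked (moved more than 30 mm) (distance of any of tape, carton, tin, screwdriver, wrench, spray, hammer from where it was at the start of the episode above 0.03 m).
It also fails if it takes over 59 s, if anything falls off the work surface, if the arm or the gripper's body presses on something with over 40 N, if the wrist force passes 120 N, or if a joint passes its speed limit or range.

## Working session

There is one attempt and no reset: what is moved stays moved. The work goes in short steps, Python scripts to look and compute and a tool call to move; the robot and the scene stay as the last step left them, time stands still between calls to the robot, and variables do not carry over. Pictures are saved under pics/ and viewed, at most 10 in all, crops included, and the job is handed in when it is done.

Besides the shell and the picture viewer there is one more tool, called after "Emit:" as name(argument=value, ...) on one line, values as JSON. send_rows: Moves the arm, as the interface text tells. Its arguments: {"type":"object","properties":{"targets":{"type":"array","items":{"type":"array","items":{"type":"number"}}},"grip_force":{"type":"number"}},"required":["targets"]}

```bash
mkdir -p pics
cat > h.py <<'E'
import numpy as np, cv2
from cell import *
def cloud(name):
    im,d=read_camera(name); c=calibration(name); K=np.array(c["intrinsics"]); T=np.linalg.inv(np.array(c["world_to_cam"]))
    v,u=np.mgrid[:384,:512]
    P=np.stack([(u-K[0,2])/K[0,0]*d,-(v-K[1,2])/K[1,1]*d,-d,np.ones_like(d)],-1)
    W=(P@T.T)[...,:3]; W[d==0]=np.nan
    return im,W
E
python3 - <<'E'
from h import *
for n in("top","scene"):
    im,W=cloud(n); np.savez(f"{n}.npz",im=im,W=W)
    cv2.imwrite(f"pics/{n}.png",cv2.resize(im[...,::-1],(800,600)))
    print(n,{k:np.round(v,3).tolist() if not isinstance(v,str) else v for k,v in calibration(n).items()})
print(observe(),tcp_to_grasp)
E
```

```text
top {'intrinsics': [[362.525, 0.0, 263.356], [0.0, 362.525, 190.273], [0.0, 0.0, 1.0]], 'world_to_cam': [[-0.013, -1.0, -0.01, 0.052], [0.998, -0.013, 0.058, -0.538], [-0.058, -0.009, 0.998, -1.147], [0.0, 0.0, 0.0, 1.0]]}
scene {'intrinsics': [[367.835, 0.0, 260.039], [0.0, 367.835, 189.348], [0.0, 0.0, 1.0]], 'world_to_cam': [[0.372, 0.928, 0.006, -0.231], [-0.794, 0.314, 0.521, 0.337], [0.482, -0.198, 0.854, -1.45], [0.0, 0.0, 0.0, 1.0]]}
{'time': 0.1, 'qpos': array([ 1.12500396e+00,  3.42643904e-01,  1.52488665e+00,  1.41592834e-05,
        1.27538453e+00, -1.45984300e-01]), 'qvel': array([-0.00068701, -0.0012985 , -0.00120741, -0.00112974, -0.00023654,
       -0.00112094]), 'joint_efforts': array([ 1.57749557e-03, -4.32003951e+01, -2.44697821e+01,  7.18351454e-02,
        5.24630724e-02, -4.55211864e-05]), 'tool_pos': array([0.15486964, 0.50128013, 0.22613136]), 'tool_rot': array([-3.14028626e+00, -2.05765921e-04,  2.84178032e+00]), 'contact_force': array([-0.01066201, -0.25875921, -0.16527687]), 'torque': array([-0.01763396, -0.02181569,  0.030193  ]), 'grip_force': 0.0, 'opening': 0.0922830362978417} 0.0188
```

View pics/top.png

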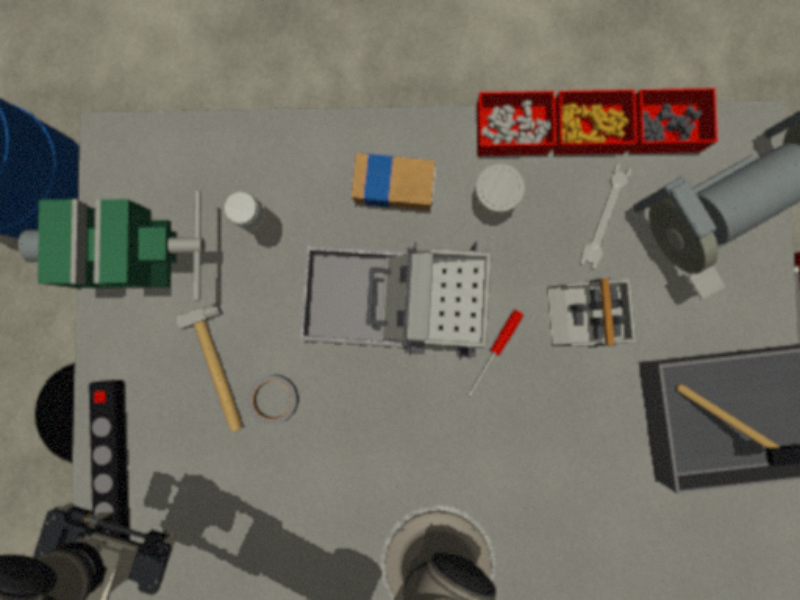

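View pics/scene.png

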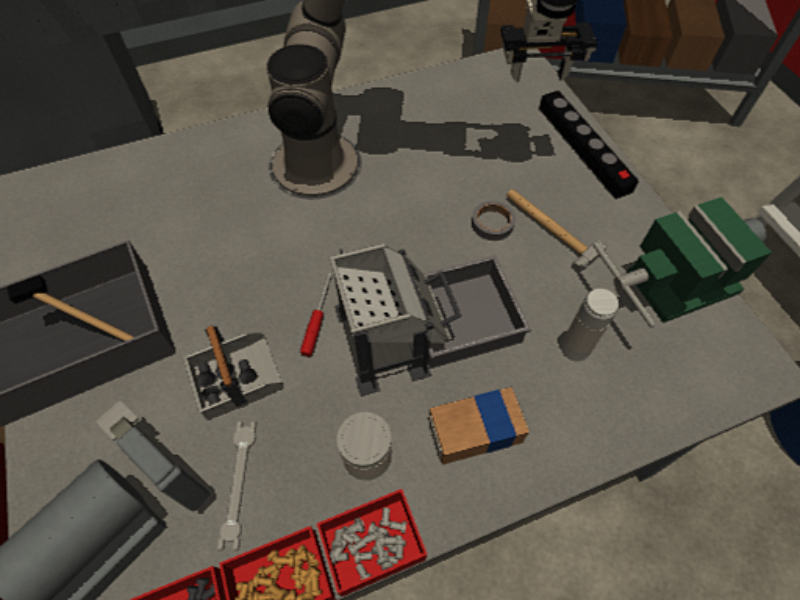

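Run:
```python
from h import *
W=np.load("top.npz")["W"]; s=512/800
def reg(u0,v0,u1,v1,z0,z1,W=W):
    P=W[int(v0*s):int(v1*s),int(u0*s):int(u1*s)].reshape(-1,3); return P[(P[:,2]>z0)&(P[:,2]<z1)]
def rect(n,P):
    c,wh,a=cv2.minAreaRect((P[:,:2]*1000).astype(np.float32)); print(n,len(P),np.round(c,1),np.round(wh,1),round(a,2),"z",np.round(np.percentile(P[:,2],[5,50,95]),4),"x",np.round(np.percentile(P[:,0],[1,99]),3),"y",np.round(np.percentile(P[:,1],[1,99]),3))
rect("grip",reg(590,265,630,355,.10,.13))
rect("tray walls",reg(540,265,645,360,.04,.06))
rect("tray all",reg(535,265,645,360,.006,.06))
rect("hopper rim",reg(400,235,500,365,.205,.23))
rect("bin rim",reg(295,235,400,355,.055,.07))
rect("bar",reg(365,260,388,335,.10,.13))
rect("tin",reg(470,155,530,215,.09,.12)); rect("spray",reg(220,185,265,235,.17,.2))
rect("scenery box",reg(635,335,800,495,.02,.2))
W=np.load("scene.npz")["W"]
def regS(*a): return reg(*a,W=W)
rect("S grip",regS(200,320,250,395,.10,.13)); rect("S rim",regS(325,235,450,330,.205,.23)); rect("S bar",regS(425,265,465,325,.10,.13))
P=W[int(240*s):int(330*s),int(330*s):int(450*s)].reshape(-1,3);print(np.nanmax(P[:,2]))
```

```text
grip 271 [ 501.9 -321.8] [127.3  24. ] 3.79 z [0.1043 0.1164 0.1201] x [0.438 0.564] y [-0.331 -0.311]
tray walls 219 [ 502.  -325.3] [126.1 135.2] 2.34 z [0.0435 0.0498 0.0536] x [0.437 0.566] y [-0.394 -0.261]
tray all 1179 [ 517.5 -320.6] [204.2 172. ] 86.05 z [0.0067 0.0237 0.0515] x [0.437 0.566] y [-0.393 -0.237]
hopper rim 664 [526.9 -30.5] [112.5 199. ] 85.93 z [0.2062 0.2159 0.2205] x [0.44  0.609] y [-0.089  0.027]
bin rim 507 [541.8 163.8] [198.7 188.2] 85.61 z [0.0573 0.0614 0.065 ] x [0.442 0.639] y [0.073 0.266]
bar 188 [536.5 111.9] [ 38.  109.6] 89.46 z [0.1058 0.1162 0.1205] x [0.482 0.591] y [0.093 0.129]
tin 752 [ 741.6 -127.2] [89.3 92. ] 43.32 z [0.1022 0.106  0.1096] x [0.699 0.785] y [-0.169 -0.083]
spray 384 [691.  343.7] [56.8 56.6] 23.02 z [0.1749 0.189  0.192 ] x [0.663 0.718] y [0.317 0.371]
scenery box 2843 [ 307.9 -557.1] [331.3 294. ] 89.16 z [0.0266 0.0764 0.1345] x [0.167 0.427] y [-0.699 -0.419]
S grip 238 [ 505.4 -321.7] [129.8  21.3] 3.04 z [0.1044 0.1149 0.1183] x [0.443 0.57 ] y [-0.332 -0.309]
S rim 528 [524.  -31.4] [109.4 175.6] 85.79 z [0.206  0.2145 0.2184] x [0.449 0.613] y [-0.09   0.025]
S bar 231 [544.4 100.2] [ 53.8 116.6] 85.65 z [0.1018 0.1138 0.1214] x [0.487 0.596] y [0.072 0.129]
0.2202973674649078
```

Run:
```python
from h import *
from scipy.optimize import least_squares
s=512/800
def reg(W,u0,v0,u1,v1,z0,z1):
    P=W[int(v0*s):int(v1*s),int(u0*s):int(u1*s)].reshape(-1,3); return P[(P[:,2]>z0)&(P[:,2]<z1)]
def line(P):
    l=cv2.fitLine(P[:,:2].astype(np.float32),cv2.DIST_HUBER,0,1e-4,1e-4).ravel(); a=np.degrees(np.arctan2(l[1],l[0])); a=(a+90)%180-90
    return round(float(a),2),np.round((P[:,:2].min(0)+P[:,:2].max(0))/2*1000,1),np.round(P.mean(0)*1000,1)
def rectfit(P,w,l):   # rim rectangle outline fit: cx,cy,yaw
    def f(p):
        c,sn=np.cos(p[2]),np.sin(p[2]); d=P[:,:2]-p[:2]; q=np.abs(np.stack([d@[c,sn],d@[-sn,c]],1))-[w/2,l/2]
        return np.hypot(*np.maximum(q,0).T)+np.minimum(q.max(1),0)
    r=least_squares(f,[*P[:,:2].mean(0),0],loss="soft_l1",f_scale=.003); return np.round([*(r.x[:2]*1000),np.degrees(r.x[2])],2),round(float(np.median(np.abs(r.fun)))*1000,2)
for n,b in(("top",dict(grip=(590,265,630,355),rim=(400,235,500,365),bin=(295,235,400,355),bar=(365,270,381,330))),("scene",dict(grip=(200,320,250,395),rim=(325,235,450,330),bin=(420,250,535,380),bar=(425,265,465,325)))):
    W=np.load(n+".npz")["W"]
    print(n,"grip",line(reg(W,*b["grip"],.108,.125)),"bar",line(reg(W,*b["bar"],.108,.125)))
    print(" bin",rectfit(reg(W,*b["bin"],.056,.068),.176,.196))
    P=reg(W,*b["rim"],.209,.225); print(" rim",rectfit(P,.154,.099),len(P))
    b_=P[P[:,1]<-.075]; print(" rear",line(b_))
```

```text
top grip (2.29, array([ 501.5, -320.4]), array([ 501.5, -319.7,  116.2])) bar (-2.97, array([534.8, 119. ]), array([533.5, 120.6, 116.6]))
 bin (array([541.31, 160.23,  -4.49]), 2.05)
 rim (array([525.54, -33.05,  -4.28]), 2.0) 572
 rear (-3.57, array([522.3, -83.7]), array([527.6, -82. , 217.6]))
scene grip (3.55, array([ 505.5, -321.7]), array([ 510.3, -320.9,  115.1])) bar (-5.69, array([542.1, 101.4]), array([548.1, 111. , 114.7]))
 bin (array([547.35, 159.15,  -4.65]), 2.45)
 rim (array([530.92, -34.05,  -4.44]), 1.79) 441
 rear (-3.65, array([526.1, -83.2]), array([531.3, -82.7, 216.1]))
```

Emit:
send_rows(targets=[[1, 0.025, -0.03, 0.015, 0], [1, 0.025, -0.03, 0.015, 0], [1, 0.025, -0.03, 0.015, 0], [1, 0.025, -0.03, 0.015, 0], [1, 0.025, -0.03, 0.015, 0]])

```text
time: 0.6
tool_pos: [0.2806, 0.3502, 0.3021]
tool_rot: [-3.141, -0.0, 2.842]
contact_force: [1.0, 0.4, -0.5]
opening: 0.0921
grip_force: 0.0
```

Emit:
send_rows(targets=[[1, 0.025, -0.03, 0.015, 0], [1, 0.025, -0.03, 0.015, 0], [1, 0.025, -0.03, 0.015, 0], [1, 0.01, -0.045, 0, 0.03], [1, 0.01, -0.045, 0, 0.03]])

```text
time: 1.1
tool_pos: [0.3754, 0.17, 0.3467]
tool_rot: [3.142, 0.0, 2.904]
contact_force: [0.8, 0.6, 0.7]
opening: 0.0922
grip_force: 0.0
```

Emit:
send_rows(targets=[[1, 0.01, -0.045, 0, 0.03], [1, 0.01, -0.045, 0, 0.03], [1, 0.01, -0.045, 0, 0.03], [1, 0.01, -0.045, 0, 0.03], [1, 0.01, -0.045, 0, 0.03]])

```text
time: 1.6
tool_pos: [0.4249, -0.0553, 0.3466]
tool_rot: [3.141, -0.0, 3.053]
contact_force: [1.7, -0.9, 0.0]
opening: 0.092
grip_force: 0.0
```

Emit:
send_rows(targets=[[1, 0.013, -0.0443, 0, 0.025], [1, 0.013, -0.0443, 0, 0.025], [1, 0.013, -0.0443, 0, 0.025], [1, 0.013, -0.0443, 0, 0.025], [1, 0.013, -0.0443, -0.02, 0.025]])

```text
time: 2.1
tool_pos: [0.4909, -0.2772, 0.3286]
tool_rot: [-3.139, 0.004, -3.106]
contact_force: [0.7, 0.4, 0.8]
opening: 0.092
grip_force: 0.0
```

Emit:
send_rows(targets=[[1, 0.013, -0.0443, -0.02, 0.01], [1, 0, 0, -0.04, 0], [1, 0, 0, 0, 0]])

```text
time: 2.4
tool_pos: [0.5004, -0.3178, 0.2603]
tool_rot: [3.132, -0.01, -3.098]
contact_force: [-1.2, 0.6, -0.8]
opening: 0.0914
grip_force: 0.0
```

Run:
```python
from h import *
o=observe(); im,d=read_camera("wrist"); print(o["tool_pos"],o["tool_rot"],o["qpos"])
c=calibration("wrist"); print({k:np.round(v,4).tolist() if not isinstance(v,str) else v for k,v in c.items()})
cv2.imwrite("pics/w1.png",cv2.resize(im[...,::-1],(800,600))); np.savez("w1.npz",im=im,d=d)
```

```text
[ 0.50041019 -0.31784838  0.26033812] [ 3.13243098 -0.00966499 -3.09819877] [-6.95262102e-01  4.55585322e-01  1.25538135e+00  2.68958389e-04
  1.44394044e+00 -2.30944385e+00]
{'intrinsics': [[297.3186, 0.0, 254.6363], [0.0, 297.3186, 189.1306], [0.0, 0.0, 1.0]], 'hand_eye': [[0.0, 0.9678, 0.2519, 0.0672], [1.0, 0.0001, -0.0003, 0.0004], [-0.0003, 0.2519, -0.9678, -0.1588], [0.0, 0.0, 0.0, 1.0]]}
```

View pics/w1.png

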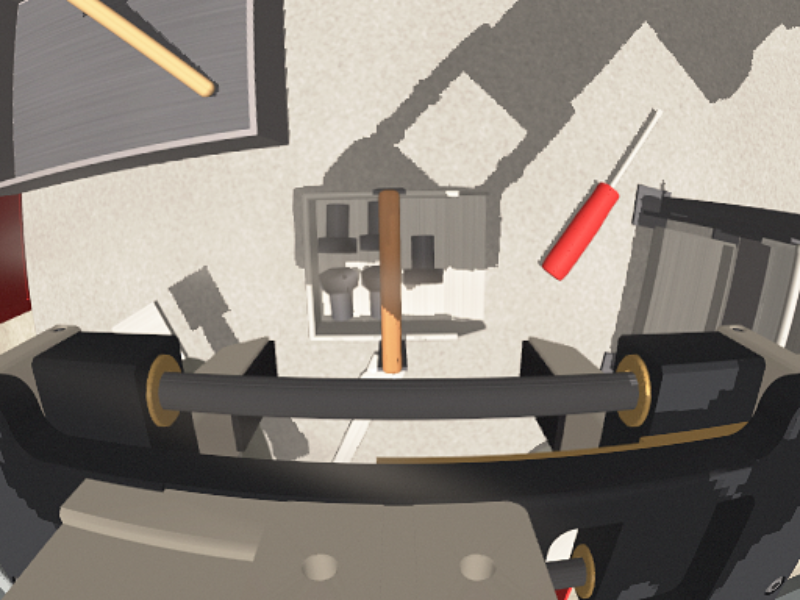

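```bash
cat >> h.py <<'E'
from scipy.spatial.transform import Rotation as Ro
def wray(u,v,pos,rot,z):
    c=calibration("wrist"); K=np.array(c["intrinsics"]); H=np.array(c["hand_eye"])
    x,y=(u-K[0,2])/K[0,0],(v-K[1,2])/K[1,1]; r=np.hypot(x,y); s=np.sin(r)/max(r,1e-9)
    d=np.array([x*s,-y*s,-np.cos(r)]); R=Ro.from_euler("xyz",rot).as_matrix()
    o=R@H[:3,3]+pos; d=R@H[:3,:3]@d; return o+d*(z-o[2])/d[2]
E
python3 - <<'E'
from h import *
p=np.array([0.50041019,-0.31784838,0.26033812]); r=[3.13243098,-0.00966499,-3.09819877]; s=512/800
for u,v,z in((388,192,.118),(393,368,.118),(313,338,.048),(486,331,.011),(486,197,.011),(310,196,.048)): print(np.round(wray(u*s,v*s,p,r,z)*1000,1))
print(observe()["tool_pos"],observe()["tool_rot"])
E
```

```text
[ 441.7 -325.   118. ]
[ 562.7 -316.8  118. ]
[ 568.  -385.1   48. ]
[ 567.8 -229.2   11. ]
[ 443.7 -239.4   11. ]
[ 448.2 -388.3   48. ]
[ 0.50157794 -0.317841    0.26423613] [ 3.13626764 -0.00537973 -3.0970622 ]
```

Emit:
send_rows(targets=[[0.6, 0.0005, -0.003, -0.045, 0.012], [0.5, 0, 0, -0.045, 0], [0.5, 0, 0, -0.045, 0], [0.5, 0, 0, -0.04, 0], [0.5, 0, 0, 0, 0]], grip_force=25)

```text
time: 2.95
tool_pos: [0.5019, -0.3193, 0.0894]
tool_rot: [3.136, -0.005, -3.083]
contact_force: [0.2, 0.8, 0.8]
opening: 0.0564
grip_force: 0.0
```

Emit:
send_rows(targets=[[0, 0, 0, 0, 0], [0, 0, 0, 0, 0], [0, 0, 0, 0, 0], [0, 0, 0, 0, 0], [0, 0, 0, 0, 0]], grip_force=25)

```text
time: 3.45
tool_pos: [0.5037, -0.3219, 0.0931]
tool_rot: [-3.141, 0.001, -3.084]
contact_force: [-0.2, 0.4, -0.1]
opening: 0.0165
grip_force: 0.0
```

Emit:
send_rows(targets=[[0, 0, 0, -0.003, 0], [0, 0, 0, 0, 0], [0, 0, 0, 0, 0], [0, 0, 0, 0.02, 0], [0, 0, 0, 0.03, 0]], grip_force=25)

```text
time: 3.95
tool_pos: [0.5013, -0.32, 0.1364]
tool_rot: [3.136, -0.006, -3.085]
contact_force: [0.3, -0.2, -7.7]
opening: 0.0137
grip_force: 25.0
```

Emit:
send_rows(targets=[[0, 0, 0, 0.04, 0], [0, 0, 0, 0.04, 0], [0, 0, 0, 0.04, 0], [0, 0, 0, 0, 0], [0, 0, 0, 0, 0]], grip_force=25)

```text
time: 4.45
tool_pos: [0.5028, -0.3212, 0.2575]
tool_rot: [3.14, -0.001, -3.084]
contact_force: [0.5, 0.3, -8.9]
opening: 0.0137
grip_force: 25.0
```

Emit:
send_rows(targets=[[0, 0, 0, 0.03, -0.045], [0, 0, 0, 0.03, -0.045], [0, 0, 0, 0.03, -0.043], [0, 0, 0, 0, 0], [0, 0.001, 0.012, 0, 0]])

```text
time: 4.95
tool_pos: [0.5037, -0.3102, 0.3452]
tool_rot: [3.139, -0.004, 3.065]
contact_force: [-0.4, 0.0, -9.5]
opening: 0.0136
grip_force: 25.0
```

Emit:
send_rows(targets=[[0, 0.003, 0.03, 0, 0], [0, 0.003, 0.038, 0, 0], [0, 0, 0, 0, 0], [0, 0, 0, 0, 0], [0, 0.001, 0.012, 0, 0]])

```text
time: 5.45
tool_pos: [0.5107, -0.2303, 0.3466]
tool_rot: [3.141, -0.003, 3.065]
contact_force: [0.1, -1.6, -7.8]
opening: 0.0138
grip_force: 25.0
```

Emit:
send_rows(targets=[[0, 0.003, 0.03, 0, 0], [0, 0.003, 0.038, 0, 0], [0, 0, 0, 0, 0], [0, 0, 0, 0, 0], [0, 0.001, 0.012, 0, 0]])

```text
time: 5.95
tool_pos: [0.5181, -0.151, 0.3482]
tool_rot: [-3.14, -0.001, 3.063]
contact_force: [0.0, -0.9, -7.9]
opening: 0.0136
grip_force: 25.0
```

Emit:
send_rows(targets=[[0, 0.003, 0.03, 0, 0], [0, 0.003, 0.038, 0, 0], [0, 0, 0, 0, 0], [0, 0, 0, 0, 0]])

```text
time: 6.35
tool_pos: [0.5243, -0.0811, 0.3488]
tool_rot: [-3.141, -0.0, 3.067]
contact_force: [-0.3, -1.3, -8.2]
opening: 0.0138
grip_force: 25.0
```

Run:
```python
from h import *
o=observe(); im,d=read_camera("wrist"); print(o["tool_pos"],o["tool_rot"],o["contact_force"],o["torque"],o["opening"])
im2,_=read_camera("scene")
a=im[...,::-1]; b=im2[130:290,100:340,::-1]
cv2.imwrite("pics/w2.png",np.hstack([cv2.resize(a,(400,300)),cv2.resize(b,(400,300))]))
```

```text
[ 0.52434228 -0.08114164  0.34879582] [-3.14149361e+00 -3.07198718e-04  3.06670561e+00] [-0.30411672 -1.33286535 -8.1861105 ] [-0.30138232  0.00848747 -0.0276488 ] 0.013815686503398806
```

View pics/w2.png

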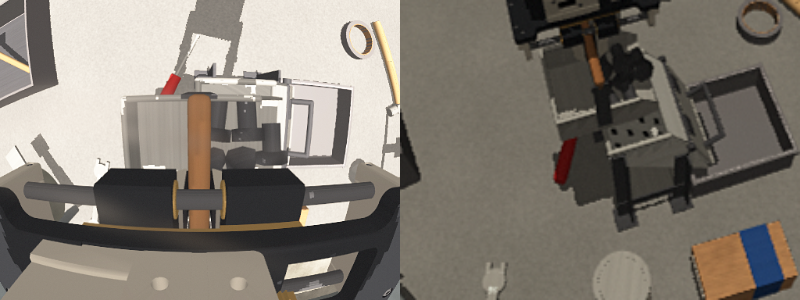

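Emit:
send_rows(targets=[[0, 0, 0, -0.015, 0], [0, 0, 0, -0.015, 0], [0, 0, 0, -0.005, 0], [0, 0, 0, -0.002, 0], [0, 0, 0, 0, 0]])

```text
time: 6.95
tool_pos: [0.5245, -0.0822, 0.3123]
tool_rot: [-3.142, 0.0, 3.065]
contact_force: [-0.4, 0.3, -7.9]
opening: 0.0138
grip_force: 25.0
```

Emit:
send_rows(targets=[[0, 0, 0, -0.002, 0], [0, 0, 0, 0, 0]])

```text
time: 7.15
tool_pos: [0.5245, -0.0818, 0.3103]
tool_rot: [-3.142, 0.001, 3.066]
contact_force: [-0.6, 0.2, -8.2]
opening: 0.0137
grip_force: 25.0
```

Emit:
send_rows(targets=[[0, 0, 0, -0.002, 0], [0, 0, 0, 0, 0]])

```text
time: 7.35
tool_pos: [0.5244, -0.0816, 0.3081]
tool_rot: [-3.142, 0.0, 3.066]
contact_force: [0.2, -0.6, -8.0]
opening: 0.0139
grip_force: 25.0
```

Emit:
send_rows(targets=[[0, 0, 0, -0.002, 0], [0, 0, 0, 0, 0]])

```text
time: 7.55
tool_pos: [0.5248, -0.0817, 0.308]
tool_rot: [-3.141, 0.003, 3.066]
contact_force: [-2.8, 0.5, 4.7]
opening: 0.014
grip_force: 25.0
```

Emit:
send_rows(targets=[[0, 0, 0, -0.002, 0], [0, 0, 0, 0, 0]])

```text
time: 7.75
tool_pos: [0.5251, -0.0817, 0.3079]
tool_rot: [-3.14, 0.007, 3.066]
contact_force: [-4.5, 1.0, 15.2]
opening: 0.0142
grip_force: 25.0
```

Emit:
send_rows(targets=[[0, 0, 0, -0.001, 0], [0, 0, 0, 0, 0]])

```text
time: 7.95
tool_pos: [0.5252, -0.0817, 0.3079]
tool_rot: [-3.14, 0.008, 3.066]
contact_force: [-5.1, 2.9, 19.5]
opening: 0.0134
grip_force: 25.0
```

Emit:
send_rows(targets=[[0, 0, 0, 0.003, 0], [0, 0, 0, 0, 0], [0, 0.001, 0.009, 0, 0], [0, 0.001, 0.009, -0.001, 0], [0, 0, 0, 0, 0]], grip_force=8)

```text
time: 8.45
tool_pos: [0.5267, -0.0625, 0.305]
tool_rot: [3.141, 0.001, 3.067]
contact_force: [-0.4, 1.1, 3.3]
opening: 0.0167
grip_force: 8.0
```

Emit:
send_rows(targets=[[0, 0.001, 0.009, -0.002, 0], [0, 0.001, 0.009, -0.003, 0], [0, 0, 0, 0, 0]])

```text
time: 8.75
tool_pos: [0.5285, -0.0443, 0.2993]
tool_rot: [3.141, -0.001, 3.067]
contact_force: [0.8, 0.7, 1.4]
opening: 0.0189
grip_force: 8.0
```

Emit:
send_rows(targets=[[0, 0.001, 0.009, -0.004, 0], [0, 0.001, 0.008, -0.004, 0], [0, 0, 0, 0, 0], [0, 0, 0, 0, 0]])

```text
time: 9.15
tool_pos: [0.5302, -0.0279, 0.2915]
tool_rot: [3.141, -0.001, 3.067]
contact_force: [0.3, 2.0, -2.8]
opening: 0.0204
grip_force: 8.0
```

Run:
```python
from h import *
o=observe(); im,d=read_camera("wrist"); print(o["tool_pos"],o["contact_force"],o["opening"])
im2,_=read_camera("scene")
a=im[...,::-1]; b=im2[110:260,160:340,::-1]
cv2.imwrite("pics/w3.png",np.hstack([cv2.resize(a,(400,300)),cv2.resize(b,(400,333))[:300]]))
```

```text
[ 0.53017121 -0.02787471  0.29145962] [ 0.31509624  1.95311863 -2.83388268] 0.020403526022957502
```

View pics/w3.png

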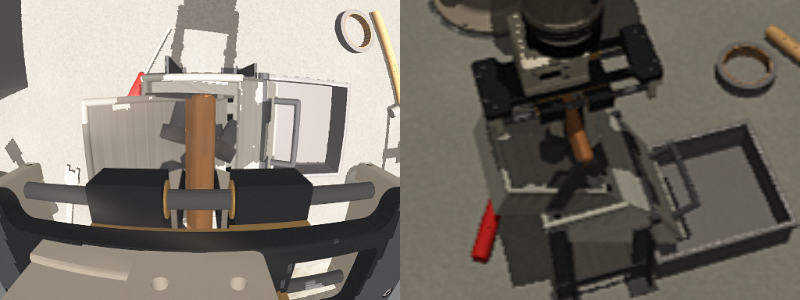

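Emit:
send_rows(targets=[[0, 0.0005, 0.007, -0.005, 0], [0, 0.0005, 0.007, -0.006, 0], [0, 0, 0, 0, 0]])

```text
time: 9.55
tool_pos: [0.5313, -0.0135, 0.2804]
tool_rot: [3.141, -0.0, 3.067]
contact_force: [1.2, 2.1, 1.6]
opening: 0.0215
grip_force: 8.0
```

Emit:
send_rows(targets=[[0, 0.0005, 0.007, -0.006, 0], [0, 0.0005, 0.006, -0.006, 0], [0, 0, 0, 0, 0], [0, 0, 0, 0, 0]])

```text
time: 9.95
tool_pos: [0.5325, -0.0007, 0.2688]
tool_rot: [3.141, 0.0, 3.066]
contact_force: [0.8, 4.9, 4.3]
opening: 0.0223
grip_force: 8.0
```

Run:
```python
from h import *
o=observe(); im,d=read_camera("wrist"); print(o["tool_pos"],o["contact_force"],o["opening"])
im2,_=read_camera("scene")
a=im[60:300,80:400,::-1]; b=im2[130:250,200:344,::-1]
cv2.imwrite("pics/w4.png",np.hstack([cv2.resize(a,(400,300)),cv2.resize(b,(400,333))[:300]]))
```

```text
[ 0.53245151 -0.00070484  0.26876449] [0.82324428 4.88746444 4.29744861] 0.022314380056559325
```

View pics/w4.png

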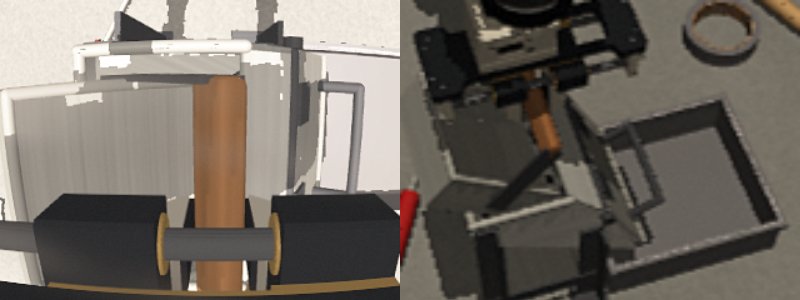

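Emit:
send_rows(targets=[[0, -0.0005, -0.006, 0.006, 0], [0, -0.0005, -0.007, 0.006, 0], [0, -0.0005, -0.007, 0.006, 0], [0, -0.0005, -0.007, 0.005, 0], [0, 0, 0, 0, 0]], grip_force=10)

```text
time: 10.55
tool_pos: [0.5302, -0.0299, 0.2921]
tool_rot: [-3.141, -0.0, 3.064]
contact_force: [-0.2, 0.9, 2.5]
opening: 0.0189
grip_force: 10.0
```

Emit:
send_rows(targets=[[0, -0.001, -0.01, 0.006, 0], [0, -0.001, -0.01, 0.006, 0], [0, -0.001, -0.01, 0.006, 0], [0, -0.001, -0.01, 0.006, 0], [0, -0.001, -0.01, 0.01, 0]])

```text
time: 11.05
tool_pos: [0.525, -0.0798, 0.3261]
tool_rot: [-3.142, -0.001, 3.065]
contact_force: [0.5, 1.2, -3.1]
opening: 0.0141
grip_force: 10.0
```

Emit:
send_rows(targets=[[0, 0, -0.01, 0.015, 0], [0, 0, 0, 0.015, 0], [0, 0, 0, 0.015, 0], [0, 0, 0, 0, 0], [0, 0, 0, 0, 0]], grip_force=25)

```text
time: 11.55
tool_pos: [0.5253, -0.089, 0.371]
tool_rot: [-3.142, 0.0, 3.066]
contact_force: [-0.0, 0.4, -4.1]
opening: 0.014
grip_force: 25.0
```

Run:
```python
from h import *
o=observe(); im,d=read_camera("wrist"); print(o["tool_pos"],o["contact_force"],o["torque"],o["opening"])
im2,_=read_camera("scene")
print([np.round(observe()["contact_force"],1).tolist()])
a=im[60:300,80:400,::-1]; b=im2[120:270,180:360,::-1]
cv2.imwrite("pics/w5.png",np.hstack([cv2.resize(a,(400,300)),cv2.resize(b,(400,333))[:300]]))
```

```text
[ 0.52530675 -0.0889611   0.37096597] [-0.0165683   0.36590576 -4.14673265] [ 0.02552885  0.04951925 -0.00581451] 0.014026557609205726
[[0.4, 0.0, -3.6]]
```

View pics/w5.png

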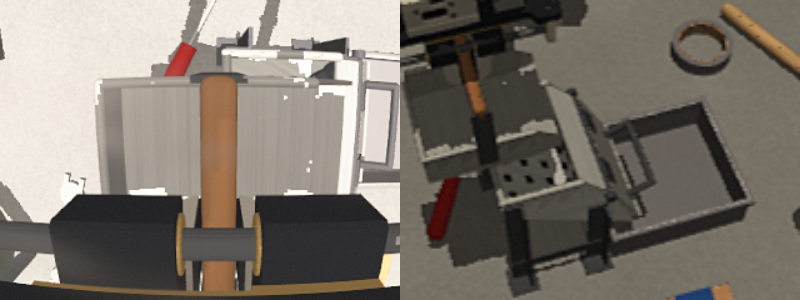

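Emit:
send_rows(targets=[[0, -0.004, -0.042, 0, 0.03], [0, -0.004, -0.045, 0, 0.03], [0, -0.004, -0.045, -0.01, 0.03], [0, -0.005, -0.04, -0.025, 0.043], [0, -0.005, -0.03, -0.035, 0]])

```text
time: 12.15
tool_pos: [0.5032, -0.2935, 0.3007]
tool_rot: [-3.139, 0.002, -3.084]
contact_force: [0.2, 0.1, -4.1]
opening: 0.0138
grip_force: 25.0
```

Emit:
send_rows(targets=[[0, 0, -0.03, -0.035, 0], [0, 0, 0, -0.045, 0], [0, 0, 0, -0.045, 0], [0, 0, 0, -0.04, 0], [0, 0, 0, 0, 0]])

```text
time: 12.65
tool_pos: [0.4998, -0.3179, 0.1293]
tool_rot: [3.132, -0.01, -3.085]
contact_force: [-0.7, 1.2, -4.5]
opening: 0.0137
grip_force: 25.0
```

Emit:
send_rows(targets=[[0, 0, 0, -0.02, 0], [0, 0, 0, -0.012, 0], [0, 0, 0, -0.003, 0], [0, 0, 0, 0, 0]])

```text
time: 13.05
tool_pos: [0.5036, -0.3207, 0.1017]
tool_rot: [-3.141, 0.0, -3.084]
contact_force: [0.6, 0.0, -4.4]
opening: 0.0135
grip_force: 25.0
```

Emit:
send_rows(targets=[[0, 0, 0, -0.003, 0], [0, 0, 0, 0, 0]])

```text
time: 13.25
tool_pos: [0.5036, -0.3208, 0.0986]
tool_rot: [-3.141, 0.001, -3.084]
contact_force: [-0.3, -0.0, -4.0]
opening: 0.0136
grip_force: 25.0
```

Emit:
send_rows(targets=[[0, 0, 0, -0.003, 0], [0, 0, 0, -0.002, 0], [0, 0, 0, 0, 0]])

```text
time: 13.55
tool_pos: [0.5037, -0.3209, 0.0945]
tool_rot: [-3.14, 0.001, -3.084]
contact_force: [-2.0, 1.7, 5.4]
opening: 0.0134
grip_force: 25.0
```

Emit:
send_rows(targets=[[0, 0, 0, -0.002, 0], [0, 0, 0, 0, 0]])

```text
time: 13.75
tool_pos: [0.5038, -0.3209, 0.0944]
tool_rot: [-3.14, 0.002, -3.084]
contact_force: [-5.6, 4.9, 17.5]
opening: 0.0138
grip_force: 25.0
```

Emit:
send_rows(targets=[[0, 0, 0, -0.001, 0], [0, 0, 0, 0, 0]])

```text
time: 13.95
tool_pos: [0.5038, -0.321, 0.0944]
tool_rot: [-3.139, 0.003, -3.084]
contact_force: [-7.5, 5.5, 24.0]
opening: 0.0141
grip_force: 25.0
```

Emit:
send_rows(targets=[[0, 0, 0, 0.003, 0], [0.6, 0, 0, 0, 0], [0.6, 0, 0, 0, 0], [0.6, 0, 0, 0, 0], [0.6, 0, 0, 0, 0]])

```text
time: 14.45
tool_pos: [0.5034, -0.3206, 0.0926]
tool_rot: [3.141, -0.0, -3.084]
contact_force: [0.3, -0.2, 0.2]
opening: 0.0413
grip_force: 0.0
```

Emit:
send_rows(targets=[[0.7, 0, 0, 0.02, 0], [1, 0, 0, 0.04, 0], [1, 0, 0, 0.045, 0], [1, 0, 0, 0.045, 0], [1, 0, 0, 0.045, 0]])

```text
time: 14.95
tool_pos: [0.5032, -0.3205, 0.2896]
tool_rot: [3.141, -0.0, -3.084]
contact_force: [0.7, 0.0, 0.7]
opening: 0.0813
grip_force: 0.0
```

Emit:
send_rows(targets=[[1, 0.004, 0.03, 0.03, -0.02], [1, 0.004, 0.048, 0, -0.02], [1, 0.004, 0.048, 0, -0.02], [1, 0.004, 0.048, 0, -0.02], [1, 0.004, 0.048, 0, -0.02]])

```text
time: 15.45
tool_pos: [0.5232, -0.0969, 0.3179]
tool_rot: [3.141, 0.0, 3.097]
contact_force: [1.3, 0.7, -0.1]
opening: 0.0918
grip_force: 0.0
```

Emit:
send_rows(targets=[[1, 0.004, 0.048, 0, -0.02], [1, 0.004, 0.048, 0, -0.013], [1, 0.004, 0.048, 0, 0], [1, 0.004, 0.048, 0, 0], [1, 0.003, 0.048, 0, 0]])

```text
time: 15.95
tool_pos: [0.5423, 0.1433, 0.3179]
tool_rot: [3.142, 0.0, 3.066]
contact_force: [-0.1, -0.8, -0.3]
opening: 0.0917
grip_force: 0.0
```

Emit:
send_rows(targets=[[1, 0, 0.016, -0.03, 0], [1, 0, 0, -0.04, 0], [1, 0, 0, 0, 0], [1, 0, 0, 0, 0]])

```text
time: 16.35
tool_pos: [0.5425, 0.1572, 0.2484]
tool_rot: [-3.141, -0.001, 3.066]
contact_force: [-0.3, -0.4, 0.9]
opening: 0.0916
grip_force: 0.0
```

Run:
```python
from h import *
o=observe(); im,d=read_camera("wrist"); print(o["tool_pos"].tolist(),o["tool_rot"].tolist())
cv2.imwrite("pics/w6.png",cv2.resize(im[...,::-1],(800,600))); np.savez("w6.npz",im=im,d=d,p=o["tool_pos"],r=o["tool_rot"])
im2,W=cloud("top"); s=.64
P=W[int(255*s):int(345*s),int(360*s):int(395*s)].reshape(-1,3); P=P[(P[:,2]>.11)&(P[:,2]<.125)]; print(len(P))
```

```text
[0.5424591294271671, 0.157168111474372, 0.24835284345940206] [-3.1413517479741784, -0.0009268421240460345, 3.065615822332177]
76
```

View pics/w6.png

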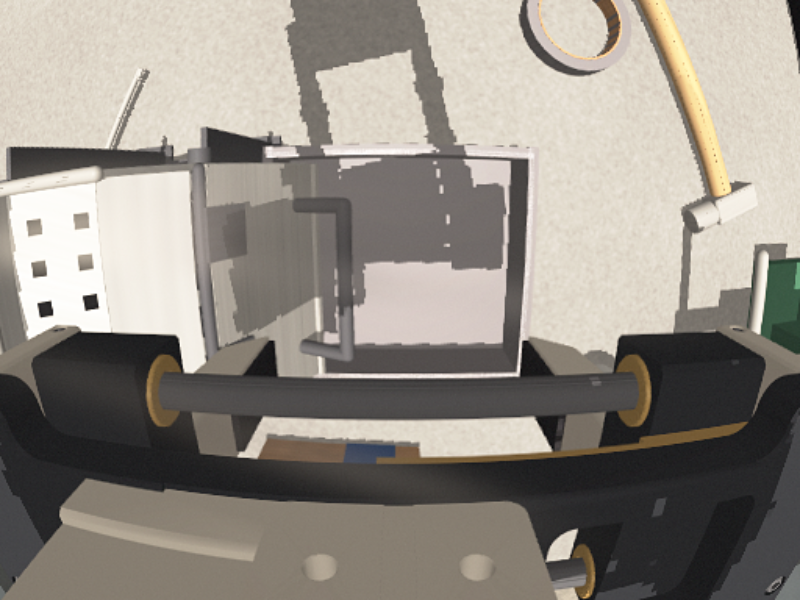

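Run:
```python
from h import *
f=np.load("w6.npz"); s=.64; yaw=-.075
C,S=np.cos(yaw),np.sin(yaw); R=np.array([[C,-S],[S,C]])
for n,u,v,z in(("bar",344,205,.115),("bar",347,352,.115),("hinge",201,200,.171),("hinge",209,350,.171),("flapedge",323,205,.075),("flapedge",324,372,.075)):
    w=wray(u*s,v*s,f["p"],f["r"],z)*1000; print(n,np.round(w,1),"rel tool in hopper axes",np.round(R.T@(w[:2]-f["p"][:2]*1000),1))
    # depth check
    p=cv2.resize(f["d"],(800,600),interpolation=0)[v,u]; print("  depth",p)
```

```text
bar [489.9 127.6 115. ] rel tool in hopper axes [-50.2 -33.4]
  depth 0.28204107
bar [587.9 119.6 115. ] rel tool in hopper axes [ 48.2 -34. ]
  depth 0.3066767
hinge [475.8  56.7 171. ] rel tool in hopper axes [ -58.9 -105.2]
  depth 0.2273039
hinge [560.8  46.8 171. ] rel tool in hopper axes [  26.6 -108.7]
  depth 0.248691
flapedge [490.5 107.7  75. ] rel tool in hopper axes [-48.1 -53.3]
  depth 0.28880775
flapedge [619.   93.6  75. ] rel tool in hopper axes [ 81.1 -57.7]
  depth 0.34869203
```

Emit:
send_rows(targets=[[1, 0, 0, -0.045, 0], [1, 0, 0, -0.045, 0], [1, 0, 0, -0.03, 0], [1, 0, 0, -0.015, 0], [1, 0, 0, 0, 0]], grip_force=50)

```text
time: 16.95
tool_pos: [0.5425, 0.1567, 0.1126]
tool_rot: [-3.141, -0.001, 3.065]
contact_force: [-0.4, -0.1, 0.1]
opening: 0.0916
grip_force: 0.0
```

Emit:
send_rows(targets=[[1, 0, 0, -0.01, 0], [1, 0, 0, 0, 0], [1, 0, 0, 0, 0]])

```text
time: 17.25
tool_pos: [0.543, 0.1573, 0.1041]
tool_rot: [3.141, 0.002, 3.066]
contact_force: [-0.5, 0.7, -0.1]
opening: 0.0919
grip_force: 0.0
```

Emit:
send_rows(targets=[[1, 0.0005, 0.006, 0, 0], [1, 0, 0.003, 0, 0], [1, 0, 0, 0, 0]])

```text
time: 17.55
tool_pos: [0.5435, 0.1642, 0.1043]
tool_rot: [-3.137, 0.002, 3.067]
contact_force: [-1.3, -12.2, 5.2]
opening: 0.0921
grip_force: 6.2
```

Emit:
send_rows(targets=[[1, 0.0005, 0.005, 0.006, 0], [1, 0.0005, 0.005, 0.007, 0], [1, 0, 0, 0, 0]])

```text
time: 17.85
tool_pos: [0.5442, 0.1731, 0.1178]
tool_rot: [-3.135, 0.001, 3.066]
contact_force: [-3.7, -16.8, 8.9]
opening: 0.0918
grip_force: 8.3
```

Emit:
send_rows(targets=[[1, 0.0005, 0.004, 0.007, 0], [1, 0, 0.003, 0.007, 0], [1, 0, 0, 0, 0], [1, 0, 0, 0, 0]])

```text
time: 18.25
tool_pos: [0.5445, 0.1783, 0.1302]
tool_rot: [-3.133, -0.0, 3.066]
contact_force: [0.3, -22.3, 0.3]
opening: 0.0917
grip_force: 11.2
```

Emit:
send_rows(targets=[[0.915, 0, -0.003, 0, 0], [0.83, 0, -0.004, 0, 0], [0.745, 0, -0.004, 0, 0], [0.66, 0, -0.004, 0, 0]])

```text
time: 18.65
tool_pos: [0.5435, 0.1645, 0.1296]
tool_rot: [-3.135, -0.003, 3.066]
contact_force: [-3.2, -15.7, -1.6]
opening: 0.0648
grip_force: 8.0
```

Emit:
send_rows(targets=[[0.575, 0, -0.004, 0, 0], [0.49, 0, -0.004, 0, 0], [0.405, 0, -0.004, 0, 0], [0.32, 0, -0.004, 0, 0]])

```text
time: 19.05
tool_pos: [0.5423, 0.1488, 0.1292]
tool_rot: [-3.135, -0.005, 3.066]
contact_force: [-5.8, -16.0, -1.6]
opening: 0.0339
grip_force: 7.6
```

Emit:
send_rows(targets=[[0.235, -0.001, -0.004, 0, 0], [0.15, -0.001, -0.004, 0, 0], [0, -0.001, -0.003, 0, 0], [0, 0, -0.001, 0, 0], [0, 0, 0, 0, 0]])

```text
time: 19.55
tool_pos: [0.5414, 0.1369, 0.1299]
tool_rot: [-3.136, -0.0, 3.066]
contact_force: [0.6, -16.4, -2.3]
opening: 0.0087
grip_force: 50.0
```

Emit:
send_rows(targets=[[0, 0, 0.001, 0.006, 0], [0, 0, 0, 0.006, 0], [0, 0, 0, 0.006, 0], [0, 0, 0, 0, 0]], grip_force=50)

```text
time: 19.95
tool_pos: [0.5415, 0.1405, 0.1477]
tool_rot: [-3.14, -0.0, 3.066]
contact_force: [2.9, -5.8, -9.3]
opening: 0.0085
grip_force: 50.0
```

Emit:
send_rows(targets=[[0, 0, 0, 0.006, 0], [0, 0, 0, 0.006, 0], [0, 0, -0.001, 0.006, 0], [0, 0, 0, 0.003, 0], [0, 0, 0, 0, 0]])

```text
time: 20.45
tool_pos: [0.5415, 0.1404, 0.1689]
tool_rot: [-3.142, 0.0, 3.066]
contact_force: [4.7, -0.2, -10.8]
opening: 0.0081
grip_force: 50.0
```

Run:
```python
from h import *
im2,W=cloud("scene"); im,_=read_camera("wrist"); o=observe(); print(o["tool_pos"],o["contact_force"],o["opening"],o["time"])
a=im[60:300,80:400,::-1]; b=im2[120:270,180:360,::-1]
cv2.imwrite("pics/w7.png",np.hstack([cv2.resize(a,(400,300)),cv2.resize(b,(400,333))[:300]]))
```

```text
[0.54147487 0.14042418 0.16872096] [  3.77668818  -0.35154699 -11.48978332] 0.008317130087529098 20.55
```

View pics/w7.png

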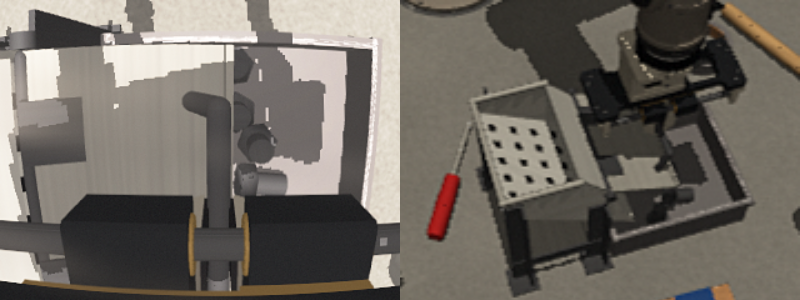

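Run:
```python
from h import *
o=observe(); im,d=read_camera("wrist"); R=Ro.from_euler("xyz",o["tool_rot"]).as_matrix()
c=calibration("wrist"); K=np.array(c["intrinsics"]); H=np.array(c["hand_eye"])
v,u=np.mgrid[:384,:512]; x=(u-K[0,2])/K[0,0]; y=(v-K[1,2])/K[1,1]; r=np.hypot(x,y)+1e-9; t=np.tan(r)/r
P=np.stack([x*t*d,-y*t*d,-d],-1)@H[:3,:3].T+H[:3,3]; W=P@R.T+o["tool_pos"]; W[d==0]=np.nan
# flap region: crop scale .8, offset (80,60)
F=W[60+int(100*.8):60+int(185*.8),80+int(110*.8):80+int(190*.8)].reshape(-1,3); F=F[np.isfinite(F).all(1)]
for _ in range(3):
    m=F.mean(0); n=np.linalg.svd(F-m,full_matrices=False)[2][2]; n*=np.sign(n[2]); e=abs((F-m)@n); F=F[e<2*np.median(e)+1e-3]
print("normal",n,"phi",np.degrees(np.arctan2(n[2],np.hypot(*n[:2])))-25,"resid",np.median(e),m)
B=W[60+int(80*.8):60+int(110*.8),80+int(208*.8):80+int(228*.8)].reshape(-1,3); print("bar top z",np.round(np.nanpercentile(B[:,2],[50,90,97]),4))
a=im[70:250,240:400,::-1]; im3,_=read_camera("top"); b=im3[145:235,180:330,::-1]
cv2.imwrite("pics/w8.png",np.hstack([cv2.resize(a,(400,450)),cv2.resize(b,(400,240)).repeat(1,0) if 0 else cv2.copyMakeBorder(cv2.resize(b,(400,240)),0,210,0,0,cv2.BORDER_CONSTANT)]))
print(o["tool_pos"],o["contact_force"],o["qvel"])
```

```text
normal [0.02851191 0.36235515 0.9316039 ] phi 43.686229385300834 resid 0.0004297856984151173 [0.50784562 0.10982608 0.15284332]
bar top z [0.1421 0.1838 0.1844]
[0.54147487 0.14042418 0.16872096] [  3.77668818  -0.35154699 -11.48978332] [ 0.00052546 -0.00020291  0.00183684 -0.00056307  0.00062803 -0.00045349]
```

View pics/w8.png

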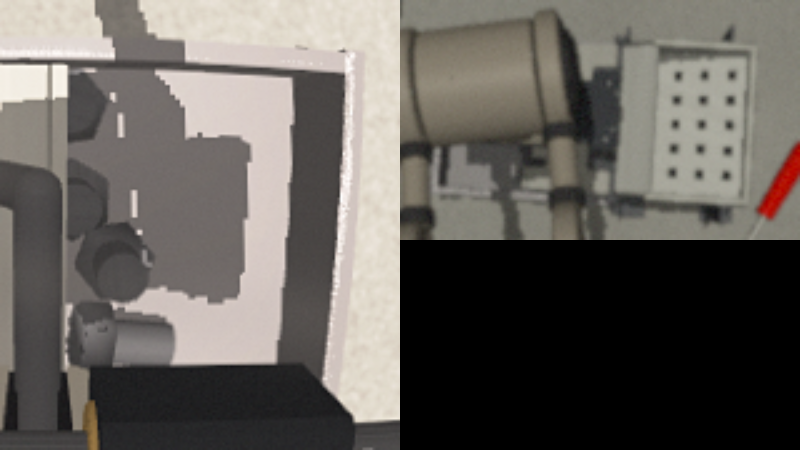

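Run:
```python
from h import *
from scipy import ndimage
_,W=cloud("scene"); yaw=-.075; O=np.array([.5327,.0288]); C,S=np.cos(yaw),np.sin(yaw)
q=W[...,:2]-O; X=q@[C,S]; Y=q@[-S,C]; Z=W[...,2]
m=(abs(X)<.084)&(Y>.03)&(Y<.225)&(Z>.011)&(Z<.055)
l,n=ndimage.label(m)
for i in range(1,n+1):
    k=l==i
    if k.sum()>8: print("bin",k.sum(),"x",np.round([X[k].min(),X[k].max()],3),"y",np.round([Y[k].min(),Y[k].max()],3),"zmax",round(float(Z[k].max()),3))
floor=80e-3+(.060-Y)*.647
m=(abs(X)<.07)&(Y>-.105)&(Y<.06)&(Z>floor+.012)&(Z<.2)
l,n=ndimage.label(m)
for i in range(1,n+1):
    k=l==i
    if k.sum()>8: print("hop",k.sum(),"x",np.round([X[k].min(),X[k].max()],3),"y",np.round([Y[k].min(),Y[k].max()],3),"z",np.round([Z[k].min(),Z[k].max()],3))
seen=(abs(X)<.085)&(Y>.03)&(Y<.23)&(Z<.06); h,_,_=np.histogram2d(X[seen],Y[seen],bins=[9,10],range=[[-.09,.09],[.03,.23]]); print(h.astype(int))
o=observe(); print(o["tool_pos"],o["contact_force"],o["time"])
```

```text
bin 34 x [-0.083 -0.08 ] y [0.189 0.224] zmax 0.036
bin 12 x [-0.008  0.008] y [0.149 0.16 ] zmax 0.047
bin 164 x [0.02  0.072] y [0.095 0.171] zmax 0.048
hop 674 x [-0.07  0.07] y [-0.004  0.06 ] z [0.154 0.2  ]
[[ 0  0  0  0  0  0  0 20 46 57]
 [ 0  0  0  0  0  0  0 24 28 63]
 [ 0  0  0  0  0  0  2 26 28 60]
 [ 0  0  0  0  0  0  1 33 30 62]
 [ 0  0  7  9  1  1 22 31 31 62]
 [ 0  0 21 33 39  3 10 27 30 65]
 [ 3  9 23 25 16 51 50 28 31 63]
 [ 5 22 21 53 19 24 23 22 24 55]
 [ 8  0  0  6  4  0  0  0  0 15]]
[0.54145634 0.14044677 0.16874743] [  4.7024127   -0.79392191 -10.79159114] 20.7
```

Run:
```python
from h import *
o=observe(); yaw=-.075; O=np.array([.5327,.0288]); C,S=np.cos(yaw),np.sin(yaw)
for a,b in((85,105),(85,205),(120,265),(90,335),(170,340),(130,362)):
    w=wray(240+a*.4,70+b*.4,o["tool_pos"],o["tool_rot"],.025 if b!=265 else .042); q=w[:2]-O; print(a,b,np.round([q@[C,S],q@[-S,C]],3))
_,W=cloud("scene"); q=W[...,:2]-O; X=q@[C,S]; Y=q@[-S,C]; Z=W[...,2]
m=(X>-.02)&(X<.082)&(Y>.05)&(Y<.19)&(Z>-.01)&(Z<.055)
s,_,_=np.histogram2d(X[m],Y[m],bins=[10,14],range=[[-.02,.08],[.05,.19]],weights=Z[m]*1000); c,_,_=np.histogram2d(X[m],Y[m],bins=[10,14],range=[[-.02,.08],[.05,.19]])
print(np.round(s/np.maximum(c,.1)).astype(int)); print(c.astype(int))
```

```text
85 105 [-0.068  0.132]
85 205 [-0.027  0.132]
120 265 [-0.006  0.145]
90 335 [0.028 0.135]
170 340 [0.031 0.17 ]
130 362 [0.041 0.153]
[[ 0  0  0  0  0  0  0  0  0  0  0  2  1  3]
 [ 0  0  0  0  0  0  0  0  0 44 36  4  1  1]
 [ 0  0  0  1  2  3  0  0  0 45 42  1  1  1]
 [ 0  0  2  1  2  1  3  2  7  0  1  1  1  3]
 [ 0  0  2  3  2  2  2  5 24  0  0  0  1  3]
 [ 0  0  1  2  2  2  2 18 32 29 23 21 12  2]
 [ 1  0  2  1  2 16  0 23 19 11 12 11  1  0]
 [ 1  2  2  1 11 36 44  5  3  1  3  2  2  2]
 [ 4  1  2  0 19 33 37 13  2  3  1  3  4  4]
 [ 0  0  0  0  0 32 33  0  0  0  0  0  0  0]]
[[ 0  0  0  0  0  0  0  0  0  0  0  2  6  7]
 [ 0  0  0  0  0  0  0  0  0  1  5  6  7  8]
 [ 0  0  0  8  7  4  1  0  0  1  4  7  8  7]
 [ 0  0  2  8  6  8  9  7  3  0  1  8  9  6]
 [ 0  0  1  9  8  8  8 11  4  0  0  0  2  8]
 [ 0  0  1  9 10  9  3  9  9  7  9  5  5  9]
 [ 4  3  4  9  6  1  0  6 22 12 18 19  6  9]
 [ 6  9 10  8 12  9  5  4  8 11  7  7  8  7]
 [ 5  3  2  2 10 21 11  4  2  2  4  3  2  4]
 [ 0  0  0  0  0  5  3  0  0  0  0  0  0  0]]
```

```bash
python3 -c "
from cell import *; print(hand_in())"
```

```text
the job is handed in; nothing more can be done
None
```

The job is handed in, but `hand_in()` gave no verdict: the camera shows all five bolts in the bin, the carrier is back empty on the bench where it started, and the gripper still holds the bar with the flap steady at about 44 degrees.

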